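# Isolate the sample centrifuge for service

### The job

The centrifuge on this blood-sample bench is due for service. On the yellow isolator, turn the red handle clockwise all the way to off, and then swing the steel lockout hasp fully out, by its blue post, so that a padlock can be hung on it. Leave the grey isolator with the black handle switched on, do not shift the rack of sample tubes, and let go of everything at the end.

Things in the scene. Friction and masses are not known exactly. Their poses are not given: they have to be found in the camera images.
- red_isolator: Yellow isolator box fixed to the bench, 150 (x) x 170 (y) x 58 mm high, with a red handle and a steel hasp on its flat top. Origin: centre of its underside, on the bench; z up. Its yaw differs each time. It stands to the left or right of a like grey one.
- red_grip (a point): Point on the red handle's vertical turning axis (box x 0, y -35 mm), 95 mm above the bench, in the middle of the grip. Its x axis lies along the bar and turns with it. The bar is upright, 76 mm long, 16 mm thick, 71 to 107 mm above the bench, on a red disc 64 mm across (60 to 71 mm).
- red_handle (a joint): Red handle's angle (rad), clockwise from above. 0 = on: the bar lies along the box's x axis, its white-line end to the box's -x. 1.22 = off, a hard stop, white-line end swung clockwise towards the box's +y. Begins at 0 to 0.15, resists with 0.08 N m, stays where left.
- red_post (a point): Centre of the hasp's blue upright post, 14 mm in diameter, 65 to 101 mm above the bench (this point at 90 mm). It stands on a flat steel arm 22 mm wide, 65 mm from the arm's vertical hinge axis at box x +35, y +68 mm; the arm's end is 78 mm from the axis.
- red_hasp (a joint): Hasp's angle a (rad), clockwise from above. 0 = tucked in: arm along the box's +y side, pointing to the box's -x. 1.5 = fully out, a hard stop: arm points to the box's +y, out past its edge. The post is at box x = 35 - 65 cos a, y = 68 + 65 sin a (mm). Begins at 0 to 0.2, resists with 0.06 N m, stays where left.
- grey_handle (a joint): Angle (rad) of the black handle on the grey isolator, a fixed box of the same size and handle but no hasp. 0 = on, 1.22 = off. Begins at 0 to 0.15 and is to be left so.
- tube_rack: White loose rack, 90 (x) x 200 (y) x 45 mm, its violet- and red-capped sample tubes standing up to 108 mm above the bench, beyond the isolators. Origin: centre of its underside. It is to stay put.
There are look-alikes about, which are no part of the job. There is more than one size of the red_isolator; the job needs the smallest.

How it is judged:
By the outcome, as a careful person would: the job done as asked, in the order asked, and still so for the second after the job is handed in, with the robot touching nothing.
It also fails if it takes over 51 s, if anything falls off the work surface, if the arm or the gripper's body presses on something with over 40 N, if the wrist force passes 120 N, or if a joint passes its speed limit or range.

### The arm

A 6-joint arm with a two-finger parallel gripper is mounted at the origin on the work surface. World frame = base frame: x ahead of the robot, y to its left, z up, the work surface at z = 0. Lengths are in m, angles in rad, forces in N, time in s.
With the tool pointing down it reaches from about 0.225 to 0.725 m from the base axis. Payload 3.1 kg.
Tool frame: the origin (TCP) lies at the very end of the fingers, on their centre line; the grasp point (between the pads) lies 19 mm behind it; z points along the fingers, y is the direction in which the jaws open and shut (so a half turn about z gives the same grasp; the last joint's range is limited). The gripper opens to 85 mm and grips with 20 to 120 N. Pads are 22 mm wide; open, the fingers measure 114 mm over their backs; the gripper's body (76 mm by 85 mm) begins 54 mm behind the grasp point. The pads swing forward as they close: fully open they stand 13 mm farther back than shut.
Start: joints at [1.179, 0.048, 0.099, 1.622, 0, 1.443], TCP at [0.137, 0.507, 0.231] pointing down, gripper open.
Joint ranges: [-2.91, 2.91], [-0.99, 1.94], [-1.21, 1.42], [-2.12, 2.29], [-1.49, 1.47], [-3.14, 3.14]. Speed limits (rad/s): [2.79, 2.79, 3.14, 3.14, 3.14, 3.14].

### API

Orientations are given as a unit quaternion [w, x, y, z].
In Python, from rig import bot gives the robot as it stands. The module is installed in compiled form; this text tells all that it offers.
- The arm moves only by the shell command python3 -m crank 'ROWS' [OPENING] [FORCE]. ROWS is text: rows parted by semicolons, each of 6 numbers parted by spaces: the shift along the tool's x, y, z in m, then the turn, a rotation vector about the tool's x, y, z in rad. In form: dx dy dz rx ry rz; .... A call has exactly 5 rows; each row shifts and turns the commanded pose from where the row before left it, along the tool's axes as they then stand; what a row does not reach is not made up. A row lasts 1/10 s, in which the tool goes at most 50 mm and 8.59 degrees, less where a joint would pass 70% of its speed; a pose out of reach is approached as far as the arm can. A call is refused whole if a number of a shift passes 0.05 or a number of a turn 0.15, either way. A call with a gripper value outside its range is refused whole. OPENING is the opening, from 0 (shut) to 1 (fully open), set as the call begins (- or left out, the last holds). The fingers move at their own pace and stop on an object; FORCE is the grip in N (left out, the last holds). Time passes only in rows, so rows that do not move let the fingers close, or fill a call up. It gives the time, the measured TCP pose, the force and the opening at its end, in the units of the state.
- bot.state(): the state, without advancing time (a new reading comes with each control period).
- bot.grab_frame(name): name is "scene" or "top" or "wrist"; returns a dict with "color" (400x640x3 uint8, red, green, blue), "vertical_fov" (degrees; the focal length in pixels is half the picture's height over the tangent of half this angle, whatever the lens; pixels are square), "cx", "cy" (the principal point, pixels), "k1" (the pictures are not rectified: a ray, as slopes to the right and down, at radius r is drawn at 1 + k1 r^2 times it, then the intrinsics apply), "eye" and "orientation" of the camera in the world. Camera axes: x right, y up, looking along -z (the intrinsics and any distortion apply to the point x, -y, -z); pixel columns grow to the right and rows downward; lengths in m; the calibration is good to about 2 mm. A picture is of the moment at which its call begins. There is no depth.
- bot.hand_in(): hands the job in, once; it reports no verdict.
The state is a dict: "t": time; "joint_positions": joint angles; "joint_velocities": joint speeds; "tau": joint torques, N m; "position": TCP position; "tool_rot": TCP orientation; "contact_force": force on the tool from outside, world axes, zero at the start; "wrist_torque": the same for the moment, N m; "opening": opening from 0.0 (shut) to 1.0 (fully open).
Only numpy, scipy, OpenCV 4.12 (cv2) and the standard library are available. Lean on these libraries where they do the work, as an engineer would, in place of code of your own. Each camera call takes 0.05 s, during which the arm holds its last target.

## Working session

There is one attempt and no reset: what is moved stays moved. The work goes in short steps, Python scripts to look and compute and a shell command to move; the robot and the scene stay as the last step left them, time stands still between calls to the robot, and variables do not carry over. Pictures are saved under pics/ and viewed, and the job is handed in when it is done.

```bash
mkdir -p pics; python3 - <<'E'
from rig import bot
import cv2
s=bot.state();print(s)
for n in("scene","top"):
    f=bot.grab_frame(n);print(n,{k:v for k,v in f.items() if k!="color"})
    cv2.imwrite(f"pics/{n}0.png",f["color"][:,:,::-1])
E
```

```text
{'t': 0.0, 'joint_positions': array([1.17920658e+00, 4.87399799e-02, 9.75679526e-02, 1.62198681e+00,
       1.35907702e-05, 1.44295691e+00]), 'joint_velocities': array([-1.56313321e-04,  2.71281711e-05,  5.59740838e-04, -2.02566230e-04,
        8.99832364e-05, -2.14028729e-03]), 'tau': array([-4.08196229e-04, -3.38775909e+01,  3.20018542e+01,  2.00337684e-02,
       -9.73085957e-05,  6.84390869e-06]), 'position': array([0.13666049, 0.50626451, 0.23010777]), 'tool_rot': array([-3.09919301e-04,  1.31493173e-01,  9.91316372e-01, -1.13989440e-03]), 'contact_force': array([-0.350116  ,  0.01705665,  0.03557161]), 'wrist_torque': array([-0.02784856,  0.03239835, -0.03690904]), 'opening': 1.0030952266739201}
scene {'vertical_fov': 42.529390762174344, 'cx': 323.26710572310907, 'cy': 203.59929380458223, 'k1': -0.02154761665218738, 'eye': array([1.36945142, 0.15866848, 0.8989313 ]), 'orientation': array([0.53820438, 0.23522561, 0.33096217, 0.73855873])}
top {'vertical_fov': 57.52277010756773, 'cx': 316.3814818129177, 'cy': 198.81828134717668, 'k1': -0.05053573174178813, 'eye': array([ 0.40503343, -0.15016203,  1.06024464]), 'orientation': array([ 0.71586192,  0.02779528, -0.02239843, -0.69732879])}
```

View pics/scene0.png

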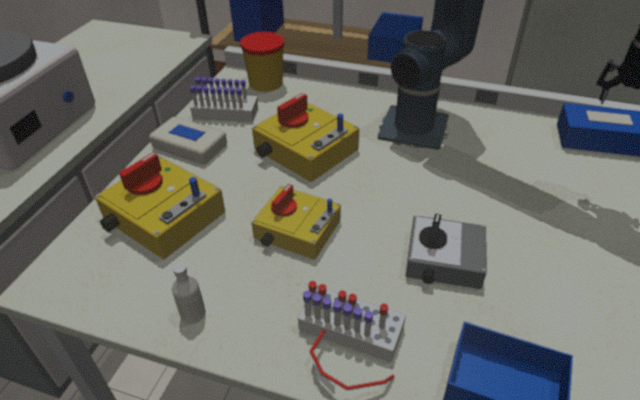

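View pics/top0.png

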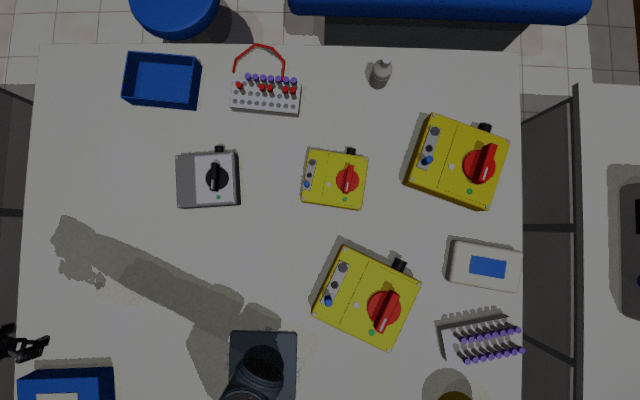

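```bash
cat > h.py <<'E'
import numpy as np, cv2
from scipy.spatial.transform import Rotation as R
from rig import bot
def q(o): return R.from_quat([o[1],o[2],o[3],o[0]])
def K(f):
    F=200/np.tan(np.radians(f["vertical_fov"]/2)); return np.array([[F,0,f["cx"]],[0,F,f["cy"]],[0,0,1.]]),np.array([f["k1"],0,0,0,0.])
def ray(f,uv):
    k,d=K(f); p=cv2.undistortPoints(np.array(uv,float).reshape(-1,1,2),k,d)[:,0]
    return q(f["orientation"]).apply(np.c_[p[:,0],-p[:,1],-np.ones(len(p))])
def plane(f,uv,z):
    r=ray(f,uv); return f["eye"]+r*((z-f["eye"][2])/r[:,2])[:,None]
def proj(f,P):
    k,d=K(f); c=q(f["orientation"]).inv().apply(np.atleast_2d(P)-f["eye"])*[1,-1,-1]
    return cv2.projectPoints(c.reshape(-1,1,3),np.zeros(3),np.zeros(3),k,d)[0][:,0]
def tri(fs,uvs):
    A=np.zeros((3,3));b=np.zeros(3)
    for f,u in zip(fs,uvs):
        r=ray(f,[u])[0];r/=np.linalg.norm(r);M=np.eye(3)-np.outer(r,r);A+=M;b+=M@f["eye"]
    return np.linalg.solve(A,b)
E
python3 - <<'E'
from h import *
for n,(x0,y0,w,h) in (("top",(290,135,90,85)),("scene",(240,175,115,90))):
    f=bot.grab_frame(n); im=f["color"]; c=im[y0:y0+h,x0:x0+w]
    cv2.imwrite(f"pics/{n}c.png",cv2.resize(c[:,:,::-1],None,fx=6.5,fy=6.5,interpolation=cv2.INTER_CUBIC))
    hsv=cv2.cvtColor(c,cv2.COLOR_RGB2HSV)
    H,S,V=cv2.split(hsv)
    for nm,m in (("yellow",(H>20)&(H<35)&(S>150)),("red",((H<8)|(H>172))&(S>150)),("blue",(H>95)&(H<125)&(S>120))):
        m=m.astype(np.uint8)
        for ct in cv2.findContours(m,0,2)[0]:
            if cv2.contourArea(ct)<6: continue
            M=cv2.moments(ct); print(n,nm,M["m00"],M["m10"]/M["m00"]+x0,M["m01"]/M["m00"]+y0,cv2.boundingRect(ct), cv2.approxPolyDP(cv2.convexHull(ct),3,True)[:,0].tolist() if nm=="yellow" else "")
E
```

```text
top yellow 2826.0 336.586223165841 179.83138711960368 (11, 14, 67, 61) [[18, 16], [74, 22], [77, 27], [69, 74], [11, 65]]
top red 389.0 347.1576692373608 179.5848329048843 (46, 30, 23, 28) 
top blue 15.0 306.2111111111111 183.77777777777777 (14, 46, 5, 6) 
scene yellow 15.0 335.3 206.13333333333333 (93, 28, 6, 7) [[93, 28], [98, 34]]
scene yellow 1908.0 294.6072676450035 219.3464360587002 (13, 13, 80, 65) [[39, 14], [85, 26], [92, 45], [74, 74], [63, 77], [14, 54], [16, 42]]
scene red 133.5 288.30337078651684 207.3807740324594 (38, 23, 18, 17) 
scene red 111.0 279.63963963963965 198.56006006006007 (32, 11, 20, 24) 
scene blue 6.0 329.0 201.0 (88, 24, 3, 5)
```

```bash
ls pics
```

```text
scene0.png
scenec.png
top0.png
topc.png
```

View pics/topc.png

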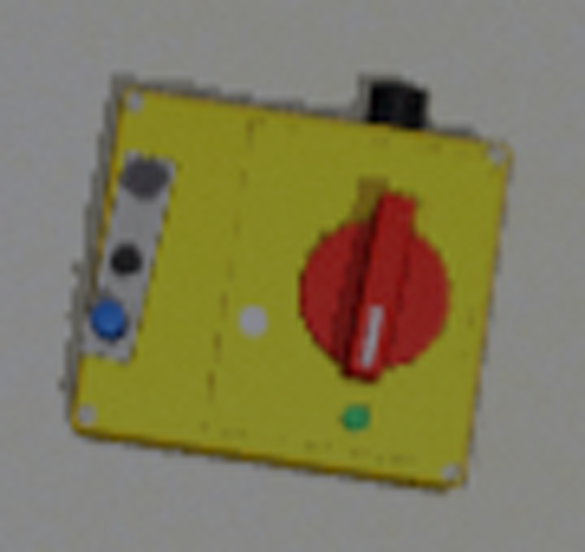

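View pics/scenec.png

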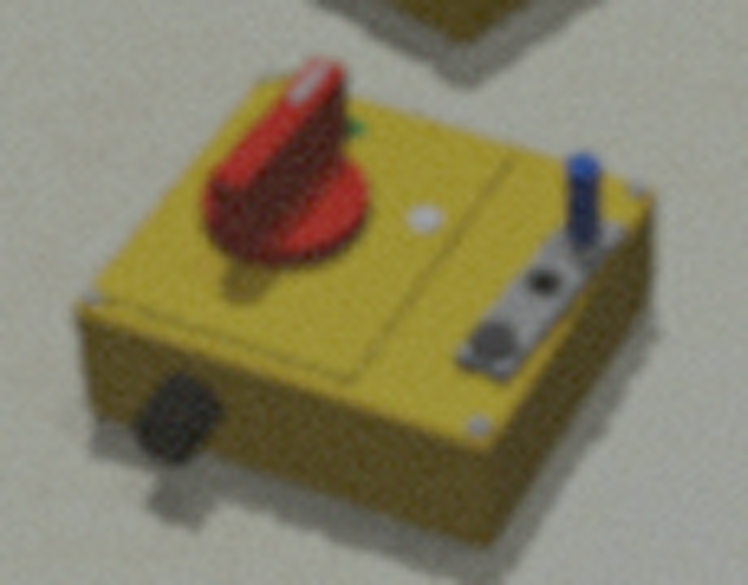

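```bash
cat > m.py <<'E'
from h import *
f=bot.grab_frame("top")
px=lambda l:[((a+.5)/6.5-.5+290,(b+.5)/6.5-.5+135) for a,b in l]
C=plane(f,px([(120,88),(510,145),(465,490),(72,432)]),.058)
print(C.round(4)); c=C.mean(0); print("centre",c,"sides",[np.linalg.norm(C[i]-C[i-1]).round(4) for i in range(4)])
ys=(C[0]-C[1])+(C[3]-C[2]); xs=(C[0]-C[3])+(C[1]-C[2])
ya=np.arctan2(-ys[0],ys[1]); xa=np.arctan2(xs[1],xs[0]); print("yaw",ya,xa)
hinge=plane(f,px([(145,178)]),.066)[0]; post=plane(f,px([(109,318)]),.101)[0]; bar=plane(f,px([(398,198),(362,375)]),.107); disc=plane(f,px([(375,295)]),.071)[0]
yaw=(ya+xa)/2; Rz=R.from_euler('z',yaw)
for n,p in(("hinge",hinge),("post",post),("barfar",bar[0]),("barnear",bar[1]),("disc",disc)): print(n,p.round(4),"box",(Rz.inv().apply(p-c)*1000).round(1))
print("barangle",np.arctan2(*(bar[0]-bar[1])[[1,0]]),np.linalg.norm(bar[0]-bar[1]))
print("axis pred",c+Rz.apply([0,-.035,0]))
E
python3 m.py
```

```text
[[ 0.6173 -0.1146  0.058 ]
 [ 0.5969 -0.2822  0.058 ]
 [ 0.4487 -0.2654  0.058 ]
 [ 0.4689 -0.0984  0.058 ]]
centre [ 0.53294743 -0.19012737  0.058     ] sides [np.float64(0.1492), np.float64(0.1688), np.float64(0.1491), np.float64(0.1683)]
yaw -0.12098274032104402 -0.1105392135284959
hinge [ 0.5772 -0.1265  0.066 ] box [36.6 68.3  8. ]
post [ 0.5131 -0.1143  0.101 ] box [-28.5  73.   43. ]
barfar [ 0.5645 -0.2305  0.107 ] box [ 36.  -36.5  49. ]
barnear [ 0.4919 -0.2174  0.107 ] box [-37.6 -31.8  49. ]
disc [ 0.5291 -0.2247  0.071 ] box [  0.2 -34.7  13. ]
barangle -0.17930686083141992 0.07374347009225421
axis pred [ 0.52890484 -0.22489312  0.058     ]
```

The top crop shows the smallest yellow box, whose 149 x 169 mm matches the spec. Its handle axis is near px (347,180) and its post near (306,184). The box-frame checks agree with the spec to within a few mm. The handle is at about 0.06 and the hasp at about 0.08. I'll move over the handle now.

```bash
python3 -m crank '-0.028 -0.030 0 0 0 0;-0.028 -0.030 0 0 0 0;-0.028 -0.030 0 0 0 0;-0.028 -0.030 0 0 0 0;-0.028 -0.030 0 0 0 0' 0.7 40 && python3 -m crank '-0.028 -0.030 0 0 0 0;-0.028 -0.030 0 0 0 0;-0.028 -0.030 0 0 0 0;-0.028 -0.030 0 0 0 0;-0.028 -0.030 0 0 0 0' && python3 -m crank '-0.028 -0.030 0 0 0 0;-0.028 -0.030 0 0 0 0;-0.028 -0.030 0 0 0 0;-0.028 -0.030 0 0 0 0;-0.028 -0.030 0 0 0 0' && python3 -m crank '-0.028 -0.030 0 0 0 0;-0.028 -0.030 0 0 0 0;-0.028 -0.030 0 0 0 0;-0.028 -0.030 0 0 0 -0.085;0 0 0 0 0 0'
```

```text
t: 0.75
position: [0.2333, 0.3241, 0.2312]
tool_rot: [0.0, 0.131, 0.991, 0.0]
contact_force: [1.0, 0.1, 0.3]
opening: 0.699
t: 1.25
position: [0.3294, 0.1427, 0.2314]
tool_rot: [0.0, 0.131, 0.991, 0.0]
contact_force: [1.1, 0.6, -0.6]
opening: 0.699
t: 1.75
position: [0.4255, -0.0388, 0.2313]
tool_rot: [0.0, 0.132, 0.991, 0.0]
contact_force: [0.9, 1.0, -0.2]
opening: 0.695
t: 2.25
position: [0.5031, -0.1863, 0.229]
tool_rot: [-0.001, 0.091, 0.996, -0.0]
contact_force: [-0.4, 0.3, 1.0]
opening: 0.7
```

```bash
cat > go.py <<'E'
import sys
from h import *
s=bot.state(); r=q(s["tool_rot"]); t=np.array([float(v) for v in sys.argv[1:4]])
y=r.apply([0,1,0]); print("t",s["t"],"pos",s["position"].round(4),"yang",np.arctan2(y[1],y[0]).round(4),"z",r.apply([0,0,1]).round(4),"F",s["contact_force"].round(2),"open",s["opening"])
print("delta tool",r.inv().apply(t-s["position"]).round(4))
if len(sys.argv)>4: print("rz",np.arctan2(y[1],y[0])-float(sys.argv[4]))
E
python3 go.py .529 -.2247 .079 1.392
```

```text
t 2.25 pos [ 0.5031 -0.1863  0.229 ] yang 1.3885 z [-1.7e-03 -7.0e-04 -1.0e+00] F [-0.36  0.25  1.03] open 0.7001645830358258
delta tool [-0.0327 -0.0329  0.15  ]
rz -0.003516716270357767
```

```bash
python3 -m crank '-0.0163 -0.0165 0.01 0 0 0;-0.0163 -0.0165 0.02 0 0 0;0 0 0.03 0 0 0;0 0 0.03 0 0 0;0 0 0 0 0 0' && python3 go.py .529 -.2247 .079 1.392 && python3 - <<'E'
from h import *
f=bot.grab_frame("wrist"); cv2.imwrite("pics/w1.png",f["color"][:,:,::-1])
for P in([.529,-.2245,.107],[.5131,-.1143,.101]): print(proj(f,P))
E
```

```text
t: 2.75
position: [0.5244, -0.2181, 0.1356]
tool_rot: [-0.005, 0.089, 0.996, 0.002]
contact_force: [-1.0, -0.2, -0.5]
opening: 0.698
t 2.75 pos [ 0.5244 -0.2181  0.1356] yang 1.3917 z [-0.0098  0.0057 -0.9999] F [-1.04 -0.2  -0.5 ] open 0.6975456550865409
delta tool [-0.0063 -0.0059  0.0565]
rz -0.0002798406085393612
[[302.02142556 252.78279005]]
[[496.27608568 187.14126603]]
```

View pics/w1.png

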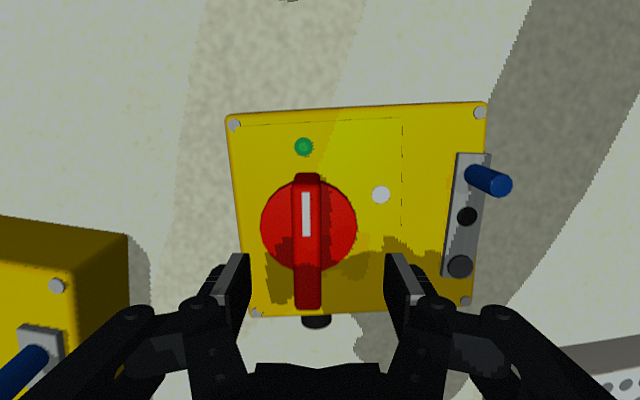

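The wrist view shows the bar centred between the open jaws (bar middle near px (307,241), post top near (500,184)), both close to predicted. Next I'll correct the position and descend.

```bash
python3 -m crank '0 0 0 0 0 0;0 0 0 0 0 0;0 0 0 0 0 0;0 0 0 0 0 0;0 0 0 0 0 0' && python3 go.py .529 -.2247 .079 1.392 && python3 - <<'E'
from h import *
f=bot.grab_frame("wrist"); cv2.imwrite("pics/w2.png",f["color"][:,:,::-1])
im=f["color"];H,S,V=cv2.split(cv2.cvtColor(im,cv2.COLOR_RGB2HSV))
m=(((H<8)|(H>172))&(S>150)).astype(np.uint8)
ct=max(cv2.findContours(m,0,2)[0],key=cv2.contourArea); print(cv2.boundingRect(ct))
for P in([.529,-.2245,.107],[.5131,-.1143,.101],[.5645,-.2305,.107],[.4919,-.2174,.107],[.529,-.2245,.071]): print(proj(f,P))
E
```

```text
t: 3.3
position: [0.5285, -0.2206, 0.1422]
tool_rot: [0.001, 0.089, 0.996, -0.0]
contact_force: [-0.8, 0.4, 0.3]
opening: 0.702
t 3.3 pos [ 0.5285 -0.2206  0.1422] yang 1.392 z [ 1.3e-03 -7.0e-04 -1.0e+00] F [-0.76  0.43  0.26] open 0.7022651083618163
delta tool [-0.0011 -0.0039  0.0632]
rz -3.7301676902856684e-07
(265, 162, 94, 133)
[[305.9030264  239.85131443]]
[[495.76207858 176.18433747]]
[[307.21180244 296.10844458]]
[[305.96839638 173.35069975]]
[[307.57422089 218.5101534 ]]
```

View pics/w2.png

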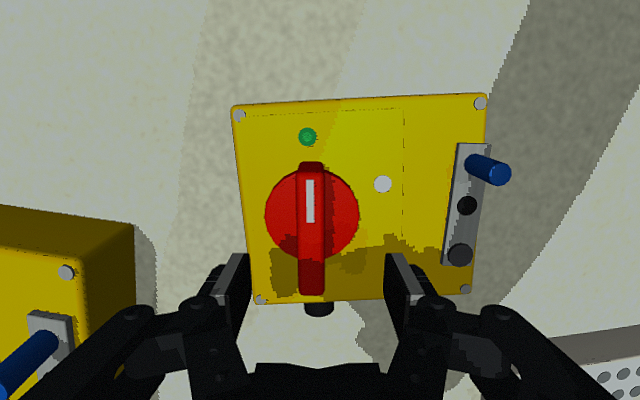

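```bash
python3 -m crank '0.001 -0.002 0.015 0 0 0;0 0 0.018 0 0 0;0 0 0.018 0 0 0;0 0 0.012 0 0 0;0 0 0 0 0 0' && python3 -m crank '0 0 0 0 0 0;0 0 0 0 0 0;0 0 0 0 0 0;0 0 0 0 0 0;0 0 0 0 0 0' 0 25 && python3 go.py .527 -.2225 .079 1.392
```

```text
t: 3.85
position: [0.5246, -0.2212, 0.0748]
tool_rot: [-0.003, 0.089, 0.996, 0.001]
contact_force: [0.1, -0.1, -0.4]
opening: 0.7
t: 4.35
position: [0.5273, -0.2241, 0.0798]
tool_rot: [0.001, 0.09, 0.996, -0.002]
contact_force: [-0.9, -5.2, 3.5]
opening: 0.184
t 4.35 pos [ 0.5273 -0.2241  0.0798] yang 1.3912 z [ 0.0016 -0.004  -1.    ] F [-0.92 -5.16  3.46] open 0.1836836950189824
delta tool [0.0006 0.0016 0.0008]
rz -0.0008005340169072728
```

Opening 0.184 is about 15.6 mm, so the bar is gripped. Turning clockwise.

```bash
python3 -m crank '0 0 0 0 0 0.08;0 0 0 0 0 0.1;0 0 0 0 0 0.1;0 0 0 0 0 0.1;0 0 0 0 0 0.1' && python3 -m crank '0 0 0 0 0 0.1;0 0 0 0 0 0.1;0 0 0 0 0 0.1;0 0 0 0 0 0.1;0 0 0 0 0 0.1' && python3 -m crank '0 0 0 0 0 0.08;0 0 0 0 0 0.05;0 0 0 0 0 0;0 0 0 0 0 0;0 0 0 0 0 0' && python3 go.py .527 -.2225 .079 .234; python3 -c "
from rig import bot;print(bot.state()['wrist_torque'])"
```

```text
t: 4.85
position: [0.5276, -0.2235, 0.0798]
tool_rot: [0.002, 0.326, 0.946, -0.001]
contact_force: [-1.2, -3.1, 3.9]
opening: 0.18
t: 5.35
position: [0.5281, -0.2232, 0.0798]
tool_rot: [0.002, 0.549, 0.836, 0.0]
contact_force: [0.9, -2.7, 2.3]
opening: 0.18
t: 5.85
position: [0.5283, -0.2231, 0.0798]
tool_rot: [0.002, 0.601, 0.8, 0.0]
contact_force: [3.7, -2.8, 6.0]
opening: 0.182
t 5.85 pos [ 0.5283 -0.2231  0.0798] yang 0.2825 z [ 0.0037 -0.0019 -1.    ] F [ 3.69 -2.78  5.95] open 0.1816251549381248
delta tool [ 0.0009 -0.001   0.0008]
rz 0.04850605631375873
[-0.6975942  -0.49307886 -0.08956821]
```

```bash
python3 -m crank '0 0 0 0 0 0.04;0 0 0 0 0 0.03;0 0 0 0 0 0;0 0 0 0 0 0;0 0 0 0 0 0' && python3 go.py .527 -.2225 .079 .234; python3 -c "
from rig import bot;print(bot.state()['wrist_torque'])"; python3 -m crank '0 0 0 0 0 0.04;0 0 0 0 0 0;0 0 0 0 0 0;0 0 0 0 0 0;0 0 0 0 0 0' && python3 go.py .527 -.2225 .079 .234; python3 -c "
from rig import bot;print(bot.state()['wrist_torque'])"
```

```text
t: 6.35
position: [0.5283, -0.2231, 0.0798]
tool_rot: [0.002, 0.627, 0.779, 0.0]
contact_force: [3.1, -3.5, 5.9]
opening: 0.183
t 6.35 pos [ 0.5283 -0.2231  0.0798] yang 0.2148 z [ 0.0037 -0.0022 -1.    ] F [ 3.07 -3.5   5.91] open 0.18314155880412256
delta tool [ 0.0009 -0.0012  0.0008]
rz -0.019228061843465122
[-0.8358289  -0.64175942  0.57519876]
t: 6.85
position: [0.5283, -0.2229, 0.0798]
tool_rot: [0.002, 0.642, 0.767, 0.0]
contact_force: [3.0, -3.9, 5.2]
opening: 0.181
t 6.85 pos [ 0.5283 -0.2229  0.0798] yang 0.1775 z [ 0.0034 -0.0023 -1.    ] F [ 2.97 -3.94  5.24] open 0.18062976266893846
delta tool [ 0.0006 -0.0012  0.0008]
rz -0.05652546401985428
[-0.72980527 -0.49948731  1.20728373]
```

Torque rose to 0.58 and then 1.2 N m with the bar no longer free, so the stop is reached. I'll release, lift and check.

```bash
python3 -m crank '0 0 0 0 0 0;0 0 0 0 0 0;0 0 0 0 0 0;0 0 0 0 0 0;0 0 0 0 0 0' 0.6 && python3 -m crank '0 0 -0.02 0 0 0;0 0 -0.03 0 0 0;0 0 -0.03 0 0 0;0 0 -0.02 0 0 -0.1;0 0 0 0 0 -0.1' && python3 -m crank '0 0 0 0 0 -0.14;0 0 0 0 0 -0.14;0 0 0 0 0 -0.14;0 0 0 0 0 -0.14;0 0 0 0 0 -0.14' &&python3 -m crank '0 0 0 0 0 -0.14;0 0 0 0 0 -0.14;0 0 0 0 0 0;0 0 0 0 0 0;0 0 0 0 0 0'; python3 go.py .5128 -.1127 .072 1.37;  python3 - <<'E'
from h import *
f=bot.grab_frame("wrist"); cv2.imwrite("pics/w3.png",f["color"][:,:,::-1])
for P in([.5128,-.1127,.101],[.5757,-.1248,.066],[.528,-.223,.071]): print(proj(f,P))
f=bot.grab_frame("scene"); cv2.imwrite("pics/s3.png",cv2.resize(f["color"][175:265,240:355,::-1],None,fx=6.5,fy=6.5,interpolation=2))
E
```

```text
t: 7.35
position: [0.5262, -0.2218, 0.0776]
tool_rot: [-0.001, 0.644, 0.765, -0.0]
contact_force: [-0.2, -0.4, 0.6]
opening: 0.601
t: 7.85
position: [0.5287, -0.2233, 0.1829]
tool_rot: [0.004, 0.562, 0.827, 0.0]
contact_force: [0.6, 0.4, -0.2]
opening: 0.599
t: 8.35
position: [0.5266, -0.2221, 0.1781]
tool_rot: [-0.0, 0.244, 0.97, 0.0]
contact_force: [-0.1, -0.2, 1.1]
opening: 0.6
t: 8.85
position: [0.5267, -0.2222, 0.1782]
tool_rot: [-0.0, 0.11, 0.994, 0.0]
contact_force: [0.4, 0.3, -0.3]
opening: 0.6
t 8.85 pos [ 0.5267 -0.2222  0.1782] yang 1.35 z [-2.e-04  2.e-04 -1.e+00] F [ 0.38  0.26 -0.27] open 0.6004383911742596
delta tool [0.0375 0.1038 0.1062]
rz -0.020028266191248978
[[471.82571483 159.5607192 ]]
[[445.33269849 231.51673104]]
[[312.95200617 203.51661291]]
```

View pics/w3.png

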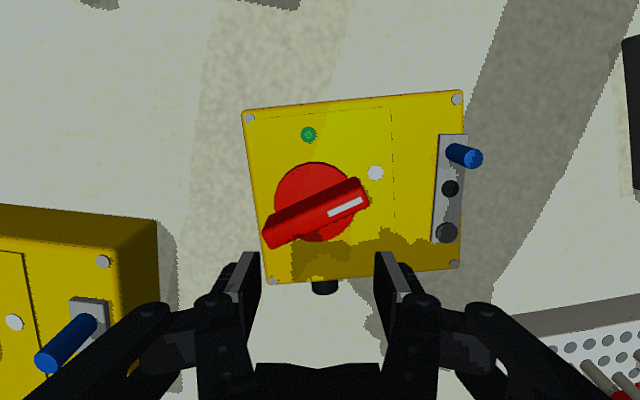

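View pics/s3.png

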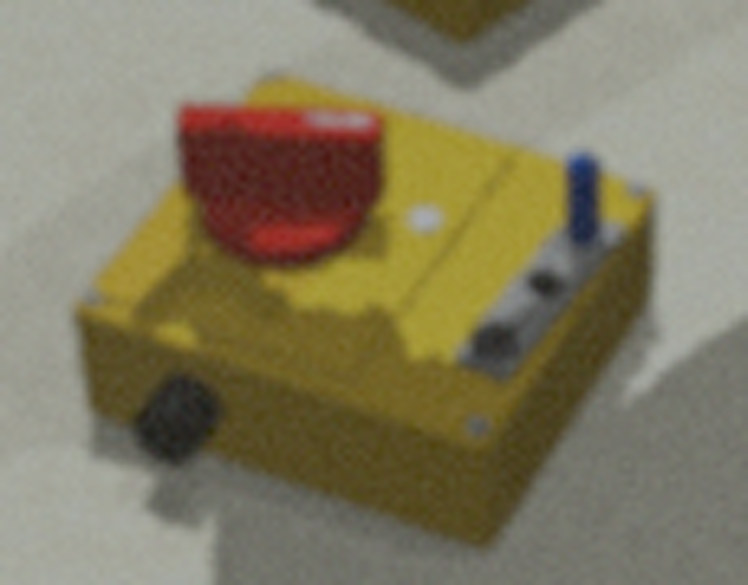

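```bash
python3 - <<'E'
from h import *
f=bot.grab_frame("top")
print(plane(f,[(231,107),(299,115),(303,78),(235,72)],.045).round(3))
w=bot.grab_frame("wrist")
p=plane(w,[(265,235),(360,185)],.107);print(p,np.linalg.norm(p[0]-p[1]),np.arctan2(*(p[1]-p[0])[[1,0]]))
E
```

```text
[[ 0.735  0.11   0.045]
 [ 0.715 -0.086  0.045]
 [ 0.825 -0.094  0.045]
 [ 0.839  0.104  0.045]]
[[ 0.53208551 -0.25652947  0.107     ]
 [ 0.51210795 -0.18812088  0.107     ]] 0.07126595949827395 1.854927930457789
```

```bash
python3 -m crank '0.012 0.035 0.005 0 0 -0.02;0.012 0.035 0.01 0 0 0;0.0135 0.034 0.015 0 0 0;0 0 0 0 0 0;0 0 0 0 0 0' 0.5 25; python3 go.py .5125 -.112 .072 1.37;python3 - <<'E'
from h import *
f=bot.grab_frame("wrist"); cv2.imwrite("pics/w4.png",f["color"][:,:,::-1])
for P in([.5125,-.112,.101],[.5757,-.1248,.066]): print(proj(f,P))
E
```

```text
t: 9.55
position: [0.5108, -0.112, 0.1478]
tool_rot: [-0.0, 0.099, 0.995, -0.0]
contact_force: [0.1, -0.5, 0.2]
opening: 0.501
t 9.55 pos [ 0.5108 -0.112   0.1478] yang 1.3734 z [-9.e-04 -1.e-04 -1.e+00] F [ 0.11 -0.45  0.23] open 0.5009135396884776
delta tool [-0.0017  0.0004  0.0758]
rz 0.0034061593324796746
[[313.37395522 233.10761526]]
[[313.89014971 296.17638157]]
```

View pics/w4.png

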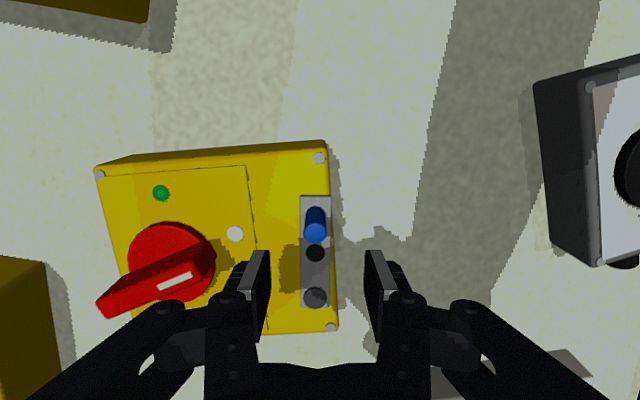

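The post top (px 315,232) is between the jaws as predicted, so I'll descend and grip it.

```bash
python3 -m crank '-0.001 0.001 0.015 0 0 0;0 0 0.02 0 0 0;0 0 0.02 0 0 0;0 0 0.015 0 0 0;0 0 0.004 0 0 0' && python3 -m crank '0 0 0 0 0 0;0 0 0 0 0 0;0 0 0 0 0 0;0 0 0 0 0 0;0 0 0 0 0 0' 0 25 && python3 go.py .5125 -.112 .073 1.37; python3 - <<'E'
import numpy as np
h=np.array([.5757,-.1248])
for a in np.arange(.08,1.6,.142):
    t=-.117+np.pi-a; print(round(a,3),(h+.065*np.array([np.cos(t),np.sin(t)])).round(4))
E
```

```text
t: 10.1
position: [0.511, -0.1122, 0.0716]
tool_rot: [-0.002, 0.1, 0.995, 0.0]
contact_force: [0.3, -0.3, 0.5]
opening: 0.502
t: 10.6
position: [0.5131, -0.1125, 0.0752]
tool_rot: [0.001, 0.099, 0.995, -0.001]
contact_force: [-1.2, -1.8, 0.3]
opening: 0.155
t 10.6 pos [ 0.5131 -0.1125  0.0752] yang 1.3719 z [ 0.0015 -0.0012 -1.    ] F [-1.17 -1.8   0.32] open 0.15504963040022723
delta tool [0.0007 0.0004 0.0022]
rz 0.0018601354302756334
0.08 [ 0.512  -0.1121]
0.222 [ 0.5144 -0.1032]
0.364 [ 0.5181 -0.0947]
0.506 [ 0.5229 -0.0869]
0.648 [ 0.5288 -0.0798]
0.79 [ 0.5357 -0.0736]
0.932 [ 0.5433 -0.0684]
1.074 [ 0.5516 -0.0644]
1.216 [ 0.5604 -0.0616]
1.358 [ 0.5695 -0.0601]
1.5 [ 0.5787 -0.0599]
```

```bash
python3 -m crank '-0.0003 0.0065 0 0 0 0.1;-0.0003 0.0065 0 0 0 0.1;-0.0003 0.0065 0 0 0 0.1;-0.0003 0.0065 0 0 0 0.1;0 0 0 0 0 0' && python3 go.py .5218 -.0884 .075 0.97
```

```text
t: 11.1
position: [0.5239, -0.0885, 0.0752]
tool_rot: [0.002, 0.295, 0.956, -0.0]
contact_force: [2.7, -1.8, -0.3]
opening: 0.154
t 11.1 pos [ 0.5239 -0.0885  0.0752] yang 0.9725 z [ 0.0031 -0.0016 -1.    ] F [ 2.69 -1.8  -0.27] open 0.15395327420427524
delta tool [ 0.0018 -0.0011  0.0002]
rz 0.002530855013519462
```

```bash
python3 -m crank '0 0.0065 0 0 0 0.1;0 0.0065 0 0 0 0.1;0 0.0065 0 0 0 0.1;0 0.0065 0 0 0 0.1;0 0.0065 0 0 0 0.1' && python3 go.py .5489 -.0656 .075 0.47;  python3 -m crank '0 0.0065 0 0 0 0.1;0 0.0065 0 0 0 0.1;0 0.0065 0 0 0 0.1;0 0.0065 0 0 0 0.1;0 0 0 0 0 0' && python3 go.py .5740 -.0599 .075 0.07
```

```text
t: 11.6
position: [0.5475, -0.0686, 0.0752]
tool_rot: [0.003, 0.523, 0.852, -0.002]
contact_force: [4.0, -7.8, -3.0]
opening: 0.155
t 11.6 pos [ 0.5475 -0.0686  0.0752] yang 0.4693 z [ 0.0042 -0.0062 -1.    ] F [ 3.95 -7.83 -2.97] open 0.15459735102872407
delta tool [0.0021 0.0026 0.0002]
rz -0.0007400471881434667
t: 12.1
position: [0.572, -0.062, 0.0752]
tool_rot: [0.004, 0.682, 0.732, -0.002]
contact_force: [3.6, -9.6, -1.7]
opening: 0.153
t 12.1 pos [ 0.572  -0.062   0.0752] yang 0.0709 z [ 0.0035 -0.0089 -1.    ] F [ 3.57 -9.55 -1.65] open 0.15297479379615095
delta tool [0.002  0.0021 0.0002]
rz 0.0009201511740990348
```

```bash
python3 -m crank '0.002 0.004 0 0 0 0.06;0 0.004 0 0 0 0.05;0 0 0 0 0 0;0 0 0 0 0 0;0 0 0 0 0 0' && python3 go.py .5787 -.0599 .075 -.046; python3 -m crank '0 0.003 0 0 0 0;0 0 0 0 0 0;0 0 0 0 0 0;0 0 0 0 0 0;0 0 0 0 0 0' && python3 go.py .5787 -.0599 .075 -.046
```

```text
t: 12.6
position: [0.5783, -0.0617, 0.0751]
tool_rot: [0.005, 0.721, 0.693, -0.004]
contact_force: [1.4, -13.6, -1.7]
opening: 0.152
t 12.6 pos [ 0.5783 -0.0617  0.0751] yang -0.0394 z [ 8.000e-04 -1.250e-02 -9.999e-01] F [  1.4  -13.55  -1.73] open 0.15193395926792824
delta tool [0.0018 0.0004 0.0001]
rz 0.0065701290752865765
t: 13.1
position: [0.5797, -0.0615, 0.075]
tool_rot: [0.004, 0.721, 0.693, -0.005]
contact_force: [-3.5, -13.1, 0.6]
opening: 0.155
t 13.1 pos [ 0.5797 -0.0615  0.075 ] yang -0.0393 z [-0.0023 -0.0121 -0.9999] F [ -3.5  -13.13   0.59] open 0.1548143353930183
delta tool [ 0.0016 -0.0011  0.    ]
rz 0.006677317241456968
```

```bash
python3 -m crank '-0.003 0.003 0 0 0 0;0 0 0 0 0 0;0 0 0 0 0 0;0 0 0 0 0 0;0 0 0 0 0 0' && python3 go.py .5787 -.0599 .075 -.046;python3 -m crank '0 0.003 0 0 0 0;0 0 0 0 0 0;0 0 0 0 0 0;0 0 0 0 0 0;0 0 0 0 0 0' && python3 go.py .5787 -.0599 .075 -.046
```

```text
t: 13.6
position: [0.5798, -0.0616, 0.0749]
tool_rot: [-0.0, 0.72, 0.694, -0.005]
contact_force: [-9.2, -7.5, 6.7]
opening: 0.152
t 13.6 pos [ 0.5798 -0.0616  0.0749] yang -0.0377 z [-0.0078 -0.0062 -1.    ] F [-9.22 -7.49  6.67] open 0.1518237061476175
delta tool [ 0.0016 -0.0012 -0.0001]
rz 0.008349503379426311
t: 14.1
position: [0.5799, -0.0615, 0.0748]
tool_rot: [-0.003, 0.72, 0.694, -0.007]
contact_force: [-15.8, -7.2, 9.5]
opening: 0.153
t 14.1 pos [ 0.5799 -0.0615  0.0748] yang -0.0378 z [-0.0139 -0.0061 -0.9999] F [-15.75  -7.17   9.49] open 0.15336950128607765
delta tool [ 0.0016 -0.0012 -0.0002]
rz 0.008246958317647678
```

The position held at x = 0.580 while force rose from 9 to 16 N, so the hasp is at its stop. I'll release, lift and move clear.

```bash
python3 -m crank '0 0 0 0 0 0;0 0 0 0 0 0;0 0 0 0 0 0;0 0 0 0 0 0;0 0 0 0 0 0' 0.5 && python3 -m crank '0 -0.003 0 0 0 0;0 0 -0.01 0 0 0;0 0 -0.03 0 0 0;0 0 -0.03 0 0 0;0 0 -0.03 0 0 0' && python3 -m crank '0 -0.04 -0.02 0 0 0;0 -0.04 0 0 0 0;0 -0.04 0 0 0 0;0 -0.04 0 0 0 0;0 0 0 0 0 0'; python3 - <<'E'
from h import *
for n in("wrist","top","scene"):
    f=bot.grab_frame(n); cv2.imwrite(f"pics/{n}5.png",f["color"][:,:,::-1])
    print(n,proj(f,[[.5787,-.0615,.101],[.576,-.125,.066],[.528,-.223,.107]]).round(1).tolist())
E
```

```text
t: 14.6
position: [0.5869, -0.0582, 0.0743]
tool_rot: [-0.0, 0.72, 0.694, 0.0]
contact_force: [-0.1, -0.7, -0.4]
opening: 0.501
t: 15.1
position: [0.5835, -0.0583, 0.1761]
tool_rot: [0.0, 0.72, 0.694, 0.0]
contact_force: [-0.4, -0.1, -0.1]
opening: 0.502
t: 15.6
position: [0.4191, -0.0514, 0.1944]
tool_rot: [-0.001, 0.721, 0.693, -0.001]
contact_force: [0.5, -0.5, -0.3]
opening: 0.5
wrist [[531.3, 215.4], [495.2, 270.2], [448.9, 394.5]]
top [[287.3, 158.5], [311.3, 162.4], [347.7, 178.7]]
scene [[342.5, 222.6], [316.2, 226.9], [283.0, 192.1]]
```

View pics/wrist5.png

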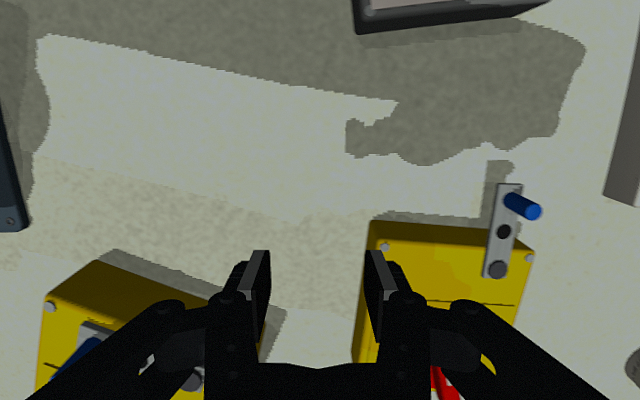

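View pics/top5.png

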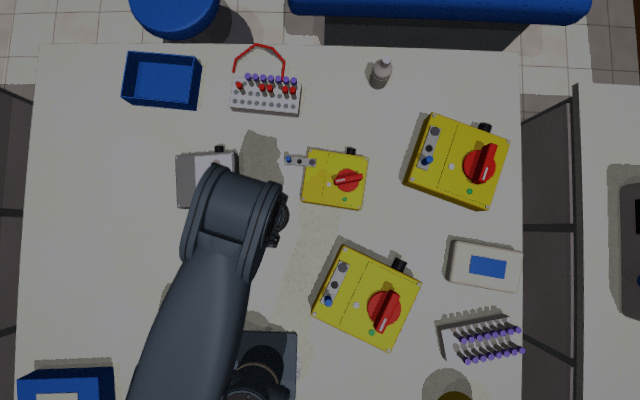

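View pics/scene5.png

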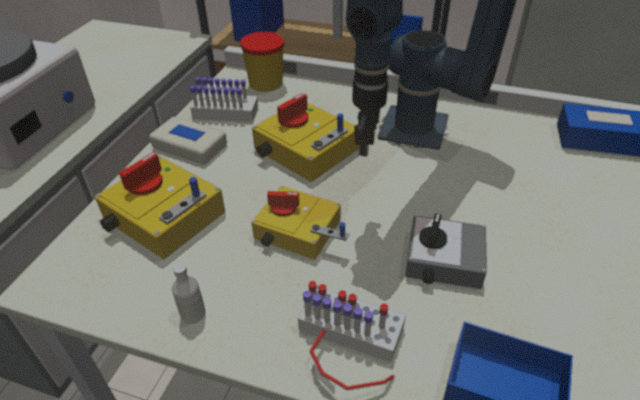

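The top view shows the hasp out (post near px 288,158) and the red bar turned. The scene view shows the rack in the same place and the grey handle as before. I'll measure the two angles from the top view.

```bash
python3 - <<'E'
import cv2
from h import *
im=cv2.imread("pics/top5.png")
cv2.imwrite("pics/top5c.png",cv2.resize(im[135:220,275:375],None,fx=7,fy=7,interpolation=2))
a=cv2.imread("pics/top0.png");d=cv2.absdiff(a,im)[60:120,215:310].max(2);print("rack diff",(d>60).sum())
E
```

```text
rack diff 0
```

View pics/top5c.png

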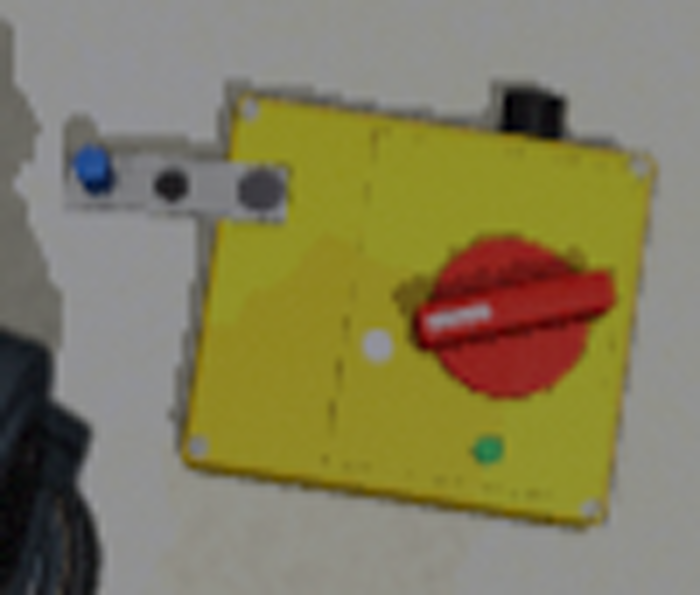

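```bash
python3 - <<'E'
from h import *
f=bot.grab_frame("top")
px=lambda l:[((a+.5)/7-.5+275,(b+.5)/7-.5+135) for a,b in l]
b=plane(f,px([(422,325),(610,289)]),.107); h=plane(f,px([(260,189)]),.066)[0]; p=plane(f,px([(93,165)]),.101)[0]
an=lambda v:np.arctan2(v[1],v[0])
print("handle",-.117+np.pi-an(b[0]-b[1]),np.linalg.norm(b[0]-b[1])); print("hasp",-.117+np.pi-an(p-h),np.linalg.norm((p-h)[:2]),p)
s=bot.state();print(s["t"],s["contact_force"],abs(s["joint_velocities"]).max())
E
```

```text
handle 1.2374869563721005 0.07212609630723912
hasp 1.4785264476943694 0.06297934732675659 [ 0.57978864 -0.06308274  0.101     ]
15.8 [-0.11530861 -0.01475224  0.2882496 ] 0.026259452494696404
```

```bash
python3 - <<'E'
import cv2
a=cv2.imread("pics/scene0.png");b=cv2.imread("pics/scene5.png");d=cv2.absdiff(a,b)[205:290,400:495].max(2);print("grey diff",(d>60).sum())
from rig import bot
bot.hand_in()
E
```

```text
grey diff 0
the job is handed in; nothing more can be done
```

The red handle on the smallest yellow isolator is off, its hasp is swung fully out by the blue post, and the job is handed in. I finished at about 15.8 s of the 51 s allowed.

- **Red handle:** I gripped the bar and turned it clockwise until the torque climbed to about 1.2 N m at the stop. The top view then gave an angle of about 1.24 rad, against 1.22 for off.
- **Hasp:** I gripped the blue post and swung it until it stopped moving while the push rose to 16 N. The top view then gave about 1.48 rad, against 1.5 for fully out. Both angles agree within what I can measure.
- **Left alone:** Comparing pictures from before and after, nothing had changed at the rack or the grey isolator, so its black handle is still on.
- **Letting go:** The gripper is open and clear of everything, with contact force near zero.

While swinging the hasp I pulled the post about 2 mm outward at the end, which put up to about 14 N on the tool. I corrected that before pressing it onto the stop. No check failed.

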